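# Draw out the extending hand fork and hold it ready

## Robot

A 6-joint arm with a two-finger parallel gripper is mounted at the origin on the work surface. World frame = base frame: x ahead of the robot, y to its left, z up, the work surface at z = 0. Lengths are in mm, angles in rad, forces in N, time in s.
With the tool pointing down it reaches from about 350 to 725 mm from the base axis. Payload 4.3 kg.
Tool frame: the origin (TCP) lies midway between the tips of the shut fingers; the grasp point (between the pads) lies grip_depth behind it (grip_depth is the distance from the TCP to the grasp point, in mm); z points along the fingers, y is the line along which they close (so a half turn about z gives the same grasp; the last joint's range is limited). The gripper opens to 85 mm and grips with 20 to 120 N. Pads are 22 mm wide; open, the fingers measure 114 mm over their backs; the gripper's body (76 mm by 85 mm) begins 54 mm behind the grasp point. The pads swing forward as they close: fully open they stand 13 mm farther back than shut.
Start: joints at [1.01, 0.377, 0.081, 1.274, 0, 1.46], TCP at [250.531, 517.591, 231.329] pointing down, gripper open.
Joint ranges: [-2.72, 2.72], [-0.84, 1.66], [-1.02, 1.22], [-1.77, 2.12], [-1.37, 1.28], [-3.14, 3.14]. Speed limits (rad/s): [2.57, 2.57, 3.14, 3.14, 3.14, 3.14].

## Interface

Orientations are given as [roll, pitch, yaw] about the fixed x, y, z axes, in that order (R = Rz(yaw) Ry(pitch) Rx(roll)).
In Python, from cell import read_state, capture, camera_model, job_done, grip_depth gives the robot as it stands.
- The arm moves only by the shell command python3 -m creep 'ROWS' [OPENING] [FORCE]. ROWS is JSON, a list that holds one entry, the list of rows, each a list of 6 numbers: the shift along the tool's x, y, z scaled (see below), then the turn, a rotation vector about the tool's x, y, z scaled (see below). A call has 1 to 20 rows; each row is the pose to reach, as a shift and turn from the pose commanded when the call began, along the tool's axes at that moment; what a row does not reach only later rows make up. The controller multiplies each number of a shift by 0.5 m and each number of a turn by pi/4 rad. A row lasts 1/8 s, in which the tool goes at most 62.5 mm and 10.7 degrees, less where a joint would pass 70% of its speed; a pose out of reach is approached as far as the arm can. A call with a number of a shift or a turn outside -1 to 1 is refused whole. A call with a gripper value outside its range is refused whole. OPENING is the opening, from -1 (shut) to 1 (fully open), set as the call begins (- or left out, the last holds). The fingers move at their own pace and stop on an object; FORCE is the grip in N (left out, the last holds). Time passes only in rows, so rows that repeat a pose let the fingers close. It gives the time, the measured TCP pose, the force, the opening and the grip force at its end, in the units of the state.
- read_state(): the state, without advancing time (a new reading comes with each control period).
- capture(name): name is "side" or "top" or "wrist"; returns the picture (480x640x3 uint8, red, green, blue); there is no depth.
- camera_model(name): a dict with "fov_y" (degrees; the focal length in pixels is half the picture's height over the tangent of half this angle, whatever the lens; pixels are square), "cx", "cy" (the principal point, pixels), "k1" (the pictures are not rectified: a ray, as slopes to the right and down, at radius r is drawn at 1 + k1 r^2 times it, then the intrinsics apply), "R" (3x3) and "t" (3): a world point X has camera coordinates R X + t. Camera axes: x right, y down, z forward; pixel columns grow to the right and rows downward; lengths in mm; the calibration is good to about 2 mm. A picture is of the moment at which its call begins: read the wrist's pose just before it. camera_model takes no time and is no camera call; for the wrist camera it gives the pose at the moment of the call.
- job_done(): hands the job in; it is judged then, once.
The state is a dict: "t": time; "joints": joint angles; "dq": joint speeds; "joint_efforts": joint torques, N m; "tool_pos": TCP position; "ee_rot": TCP orientation; "wrist_force": force on the tool from outside, world axes, zero at the start; "torque": the same for the moment, N m; "width": finger opening in mm; "grasp_force": force on a finger pad.
Only numpy, scipy, OpenCV 4.12 (cv2) and the standard library are available. Lean on these libraries where they do the work, as an engineer would, in place of code of your own. Each camera call takes 0.05 s, during which the arm holds its last target. There are 200 camera calls.

## Task

Take the extending hand fork by its block handle so that your grip keeps the side button pressed in, and draw the handle up past the first stop to the second (both tube sections fully out) while the tines still stand down in the wooden holder. Then lift the whole fork up until the tines are well clear of the holder, roughly upright, and finish holding it there, still and fully extended: do not put it down or let go. Leave the plain fork in the other holder and everything else on the shelf as they are.

Things in the scene. Friction and masses are not known exactly. Their poses are not given: they have to be found in the camera images.
- fork: Extending 3-tined hand fork, loose, 0.5-0.7 kg, upright, tines down, in holder. Origin: tip of the middle tine; z up along the tube. Tines 45 mm long, 10 mm thick (y), spread 61 mm along x; crossbar 64 x 12 mm at z 45-57; outer tube 22 mm diameter and black collar 25 mm, up to z 115; pale wooden block handle 44 (x) x 28 (y) x 44 mm, z 116-160 closed, 206-250 drawn out; button on its +y face.
- grip_point (a point): Middle of the block handle, on the tube axis, 22 mm above its underside and below its top, level with the button's centre; moves with the handle; axes parallel to the fork's. Pinch here from above with the fingers closing along the fork's y: one pad on the button, the other on the opposite face (33 mm over the button, 28 mm with it flush).
- button (a joint): Dark steel push button, 12 mm wide, 18 mm high, standing 5 mm proud of the handle's +y face; 0 = out, 0.005 m = flush (0.006 end). Springs back; about 5 N presses it flush. Unless it is in by 3 mm or more a latch ties the closed handle to the collar, and a pull lifts the whole fork unextended.
- handle (a joint): How far the inner tube (12 mm diameter) with the handle is drawn out of the middle tube, m: 0 closed, 0.045 at its stop (normally the first stop). Friction about 0.5 N. With the button held in, a slow upward pull draws out first this tube, then the middle one, the tines staying down by the head's weight; past the second stop the whole fork lifts.
- section (a joint): How far the middle tube (17 mm diameter) is drawn out of the outer tube, m: 0 closed, 0.045 at its stop. Both joints at 0.045 is the second stop, 90 mm in all. Friction about 1.3 N; the outer tube and head weigh 3.5 N or more.
- holder: Wooden slotted holder of the extending fork, fixed to the shelf; 86 (x) x 37 (y) x 48 mm high on a 130 mm steel foot plate. Origin: centre of its underside. Slot 70 (x) x 13 mm (y), floor 8 mm up, rim 48 mm up; the fork stands on the slot's floor with axes parallel to the holder's.
- holder2: A second holder just like it, for the plain fork; fixed.
- fork2: Plain hand fork standing in holder2: same head, but a one-piece round turned wooden handle, up to 28 mm diameter, 158 mm tall over all; no button. Origin at the tine tips. To be left alone.
- jug: White plastic jug, 96 mm diameter, 166 mm tall, with a loop handle to +x (to 72 mm out). Origin: centre of its underside. Leave alone.
- canister: Blue flip-top seed canister, 72 mm diameter, 102 mm tall. Origin: centre of its underside. Leave alone.
- sprayer_head: Red pump sprayer head with a black knob, 52 mm diameter base, 110 mm tall, nozzle to -x (72 mm out). Origin: centre of its underside. Leave alone.
- bracket: Galvanised bucket handle bracket, 100 x 30 x 36 mm. Origin: centre of its underside. Leave alone.
- steel_rake: Steel hand rake lying down, about 270 mm long along x (wooden handle to -x), 90 mm wide head, 25 mm high. Origin: on the shelf at its middle. Leave alone.
- pot: Terracotta pot, 100 mm diameter, 85 mm tall, open. Origin: centre of its underside. Leave alone.
There are look-alikes about, which are no part of the job. What is shaped like the fork but blue is not meant.

How it is judged:
By the outcome, as a careful person would: the job done as asked, in the order asked, and still so for the second after the job is handed in, while the arm keeps its last pose, push and grip.
It also fails if it takes over 35 s, if anything falls off the work surface, if the arm or the gripper's body presses on something with over 40 N, if the wrist force passes 120 N, or if a joint passes its speed limit or range.

## Working session

There is one attempt and no reset: what is moved stays moved. The work goes in short steps, Python scripts to look and compute and a shell command to move; the robot and the scene stay as the last step left them, time stands still between calls to the robot, and variables do not carry over. Pictures are saved under pics/ and viewed, at most 10 in all, crops included, and the job is handed in when it is done.

```bash
mkdir -p pics; cat > h.py <<'E'
import numpy as np, cv2
from cell import *
def K(m):
    f=240/np.tan(np.radians(m["fov_y"])/2); return f
def ray(m,u,v):
    f=K(m); d=np.array([(u-m["cx"])/f,(v-m["cy"])/f]); x=d.copy()
    for _ in range(30): x=d/(1+m["k1"]*(x@x))
    R=np.array(m["R"]);t=np.array(m["t"]); return -R.T@t, R.T@np.array([x[0],x[1],1.])
def onz(m,u,v,z):
    o,d=ray(m,u,v); return o+d*(z-o[2])/d[2]
def proj(m,X):
    c=np.array(m["R"])@np.array(X,float)+np.array(m["t"]); s=c[:2]/c[2]; s=s*(1+m["k1"]*(s@s)); return s*K(m)+[m["cx"],m["cy"]]
def tri(m1,p1,m2,p2):
    o1,d1=ray(m1,*p1);o2,d2=ray(m2,*p2); A=np.stack([d1,-d2],1); s=np.linalg.lstsq(A,o2-o1,rcond=None)[0]
    a,b=o1+s[0]*d1,o2+s[1]*d2; return (a+b)/2,np.linalg.norm(a-b)
def save(n,im): cv2.imwrite(f"pics/{n}.png",cv2.cvtColor(im,cv2.COLOR_RGB2BGR))
E
python3 - <<'E'
from h import *
s=read_state();print({k:np.round(v,3) for k,v in s.items()}, grip_depth)
for n in("top","side"):
    m=camera_model(n);print(n,m); im=capture(n);np.save(n,im);save(n,im)
E
```

```text
{'t': np.float64(0.0), 'joints': array([1.01 , 0.378, 0.08 , 1.274, 0.   , 1.46 ]), 'dq': array([-0.001,  0.001, -0.001, -0.001,  0.002, -0.002]), 'joint_efforts': array([-0.0000e+00, -4.6361e+01,  2.6988e+01,  2.1000e-02, -0.0000e+00,
        0.0000e+00]), 'tool_pos': array([250.152, 516.982, 230.33 ]), 'ee_rot': array([-3.139, -0.   ,  2.691]), 'wrist_force': array([0.572, 0.126, 0.629]), 'torque': array([-0.015,  0.072,  0.023]), 'grasp_force': np.float64(0.0), 'width': np.float64(85.214)} 18.700000000000003
top {'fov_y': 50.77749287637244, 'cx': 318.84671461892196, 'cy': 244.25227881666885, 'k1': 0.042905615925335254, 'R': array([[ 0.02139913, -0.99976627, -0.003079  ],
       [-0.99789507, -0.0211703 , -0.06129639],
       [ 0.06121688,  0.00438421, -0.99811486]]), 't': array([  34.56931404,  533.39337072, 1211.96530471])}
side {'fov_y': 48.645177305935206, 'cx': 321.0940637583988, 'cy': 237.32309951348506, 'k1': -0.08496396942068228, 'R': array([[ 0.68790441, -0.72578526,  0.00482504],
       [-0.4322534 , -0.41501507, -0.80057448],
       [ 0.58304762,  0.54863307, -0.59921384]]), 't': array([-350.61094729,  341.87804655,  957.75868553])}
```

View pics/top.png

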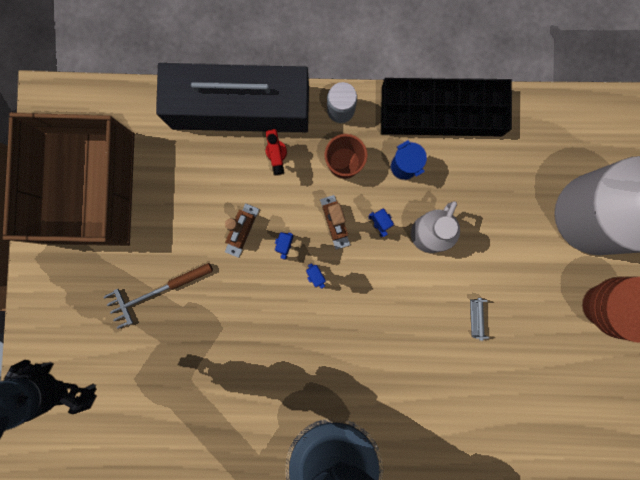

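View pics/side.png

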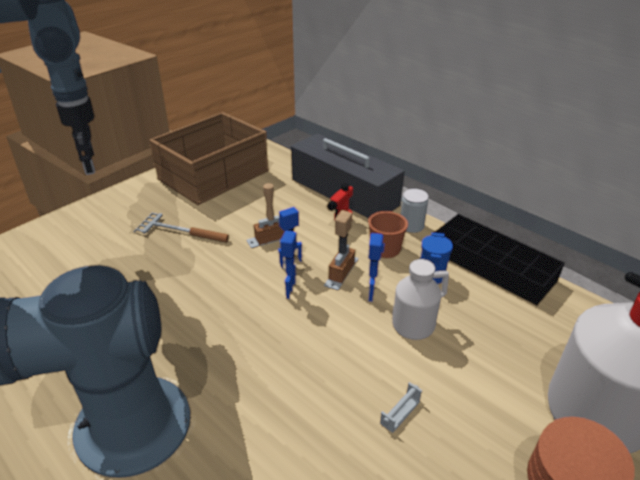

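Candidates:
- **Pale block handle in a holder**: top (335,215), side (343,222). This matches the description.
- **Plain round fork in holder2**: top (235,228), side (268,195).
- **Blue look-alikes**: top (284,245), (316,276) and (381,222); side (289,220), (289,245) and (375,245).

I choose the block handle and check it in a close crop.

```bash
python3 - <<'E'
from h import *
t=np.load("top.npy");s=np.load("side.npy")
a=cv2.resize(t[185:260,295:365],None,fx=5.5,fy=5.5,interpolation=cv2.INTER_CUBIC)
b=cv2.resize(s[200:300,310:390],None,fx=4.9,fy=4.9,interpolation=cv2.INTER_CUBIC)
h=min(a.shape[0],b.shape[0]);a=a[:h];b=cv2.resize(b,(int(b.shape[1]*h/b.shape[0]),h));print(a.shape,b.shape)
save("crop",np.hstack([a,b]))
E
```

```text
(412, 385, 3) (412, 329, 3)
```

View pics/crop.png

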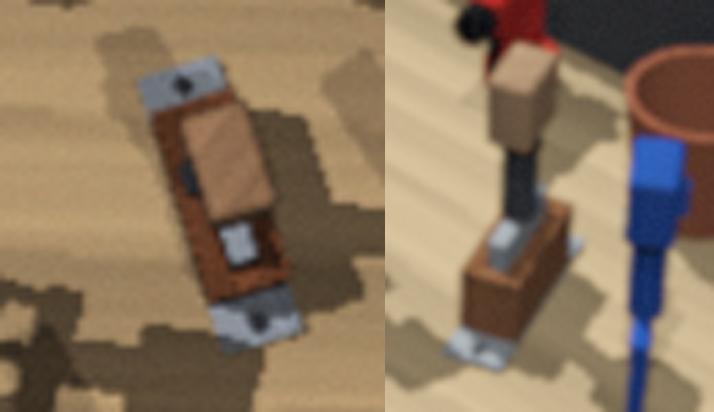

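```bash
python3 - <<'E'
from h import *
mt,ms=camera_model("top"),camera_model("side")
T=lambda x,y:(295+x/5.5-.4,185+y/5.5-.4); S=lambda x,y:(310+(x-385)/4.12-.4,200+y/4.12-.4)
c=[onz(mt,*T(*p),168) for p in [(183,118),(235,100),(273,205),(215,222)]]
print(np.round(c,1),np.mean(c,0)); print([np.linalg.norm(c[i]-c[i-1]) for i in range(4)])
cs=[onz(ms,*S(*p),168) for p in [(488,82),(522,42),(558,55),(525,97)]];print(np.round(cs,1),np.mean(cs,0))
print(tri(mt,T(227,161),ms,S(523,69)))
b=[onz(mt,*T(*p),3) for p in [(183,85),(260,320)]];print(b,np.mean(b,0))
d=b[0]-b[1];print("yaw bolts",np.arctan2(d[1],d[0]),np.linalg.norm(d))
for i,j in((0,3),(1,2)):
  d=c[i]-c[j];print(np.arctan2(d[1],d[0]))
# holder top contour check: dark brown mask
im=np.load("top.npy");hsv=cv2.cvtColor(im,cv2.COLOR_RGB2HSV)
# neighbours
for n,p,z in[("fork2",(233,226),166),("b1",(284,244),150),("b2",(316,275),150),("b3",(381,222),150),("pot",(346,150),85),("red",(276,150),80)]: print(n,np.round(onz(mt,*p,z)))
E
```

```text
[[605.5  27.7 168. ]
 [612.9   7.6 168. ]
 [572.2  -7.9 168. ]
 [565.1  14.5 168. ]] [588.92788088  10.49074978 168.        ]
[np.float64(42.43943720439412), np.float64(21.410843257240156), np.float64(43.55277286183238), np.float64(23.46051364103908)]
[[ 5.628e+02  9.800e+00  1.680e+02]
 [ 6.049e+02  2.240e+01  1.680e+02]
 [ 6.091e+02 -6.000e-01  1.680e+02]
 [ 5.662e+02 -1.410e+01  1.680e+02]] [585.77044088   4.35224369 168.        ]
(array([590.22955056,   9.54073579, 163.00750173]), np.float64(1.7148015364955502))
[array([643.08914053,  26.05201873,   3.        ]), array([538.17468915, -10.46741933,   3.        ])] [590.63191484   7.7922997    3.        ]
yaw bolts 0.33497026455616696 111.08875489678802
0.3171772425536199
0.3645981192501369
fork2 [559. 229. 166.]
b1 [523. 121. 150.]
b2 [458.  50. 150.]
b3 [576. -88. 150.]
pot [748. -13.  85.]
red [746. 150.  80.]
```

The crop shows the pale block handle with the dark button at left, top pixel (329,218), so the fork's +y points to world +y. The handle centre is at about (589, 9), its top face is at z≈168 and its yaw is 0.335. I'm moving above it with tool yaw 3.476.

```bash
python3 -m creep '[[[-0.03,-0.02,-0.02,0,0,-0.05],[-0.11,-0.06,-0.04,0,0,-0.17],[-0.21,-0.12,-0.04,0,0,-0.3],[-0.31,-0.18,-0.04,0,0,-0.43],[-0.41,-0.24,-0.04,0,0,-0.56],[-0.51,-0.30,-0.04,0,0,-0.69],[-0.61,-0.36,-0.04,0,0,-0.82],[-0.71,-0.42,-0.04,0,0,-0.95],[-0.81,-0.48,-0.04,0,0,-1],[-0.89,-0.53,-0.04,0,0,-1],[-0.94,-0.555,-0.04,0,0,-1],[-0.95,-0.56,-0.04,0,0,-1],[-0.95,-0.56,-0.04,0,0,-1]]]' 1 30
python3 - <<'E'
from h import *
s=read_state();print(s['t'],s['tool_pos'],s['ee_rot'],s['joints'])
m=camera_model("wrist");im=capture("wrist");np.save("w1",im);save("w1",im);np.save("wm1",m,allow_pickle=True)
print(m)
for X in[(589,8.5,168),(589,8.5,124),(590.6,7.8,3)]:print(proj(m,X))
E
```

```text
t: 1.72
tool_pos: [555.6, 58.9, 250.9]
ee_rot: [3.141, -0.001, -2.807]
wrist_force: [-0.7, 0.2, -0.6]
width: 85.4
grasp_force: 0.0
1.725 [555.63093972  58.88581472 250.92668593] [ 3.14077832e+00 -8.61060525e-04 -2.80712801e+00] [-8.21522299e-03  3.40630732e-01  7.82468176e-02  1.30949703e+00
  4.77658089e-04 -3.42679775e-01]
{'fov_y': 69.59560177698164, 'cx': 314.7360602440279, 'cy': 240.4034114632159, 'k1': -0.004170828091564832, 'R': array([[-0.32859126,  0.94446992,  0.00208832],
       [ 0.89627153,  0.31112366,  0.31606868],
       [ 0.29786763,  0.1057291 , -0.94873401]]), 't': array([ 125.83729799, -563.04407319,  229.05679946])}
[231.48164404 269.31862525]
[243.44242172 248.43909498]
[262.58754936 214.41197633]
```

View pics/w1.png

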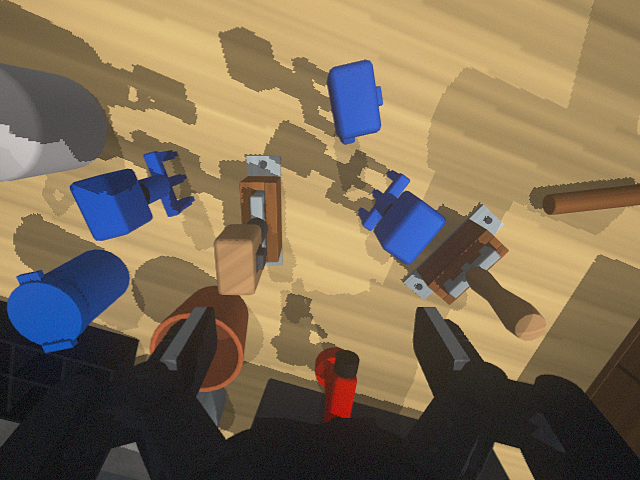

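The wrist view shows the block handle's top face at about (236,267), close to the predicted (231,269), with the holder aligned vertically. I'll refine it with edges.

```bash
python3 - <<'E'
from h import *
im=np.load("w1.npy");m=np.load("wm1.npy",allow_pickle=True).item()
hsv=cv2.cvtColor(im,cv2.COLOR_RGB2HSV)
for v in (250,270,285): print(v,[tuple(hsv[v,u]) for u in range(206,274,3)])
print([tuple(hsv[v,235]) for v in range(214,304,4)])
c=im[150:310,190:300];save("w1c",cv2.resize(c,None,fx=3.7,fy=3.7,interpolation=cv2.INTER_CUBIC))
E
```

```text
250 [(np.uint8(18), np.uint8(109), np.uint8(215)), (np.uint8(19), np.uint8(107), np.uint8(214)), (np.uint8(19), np.uint8(111), np.uint8(216)), (np.uint8(16), np.uint8(113), np.uint8(133)), (np.uint8(14), np.uint8(123), np.uint8(189)), (np.uint8(15), np.uint8(118), np.uint8(181)), (np.uint8(16), np.uint8(124), np.uint8(179)), (np.uint8(15), np.uint8(118), np.uint8(182)), (np.uint8(14), np.uint8(119), np.uint8(178)), (np.uint8(15), np.uint8(121), np.uint8(173)), (np.uint8(15), np.uint8(118), np.uint8(190)), (np.uint8(16), np.uint8(119), np.uint8(190)), (np.uint8(16), np.uint8(121), np.uint8(187)), (np.uint8(14), np.uint8(120), np.uint8(195)), (np.uint8(15), np.uint8(117), np.uint8(199)), (np.uint8(16), np.uint8(119), np.uint8(189)), (np.uint8(14), np.uint8(112), np.uint8(127)), (np.uint8(16), np.uint8(99), np.uint8(80)), (np.uint8(20), np.uint8(96), np.uint8(56)), (np.uint8(18), np.uint8(54), np.uint8(61)), (np.uint8(14), np.uint8(76), np.uint8(70)), (np.uint8(15), np.uint8(163), np.uint8(127)), (np.uint8(14), np.uint8(147), np.uint8(132))]
270 [(np.uint8(20), np.uint8(110), np.uint8(2
[... 2432 characters left out ...]
uint8(156)), (np.uint8(15), np.uint8(120), np.uint8(178)), (np.uint8(16), np.uint8(122), np.uint8(182)), (np.uint8(15), np.uint8(118), np.uint8(184)), (np.uint8(15), np.uint8(118), np.uint8(195)), (np.uint8(16), np.uint8(121), np.uint8(185)), (np.uint8(16), np.uint8(120), np.uint8(179)), (np.uint8(16), np.uint8(123), np.uint8(187)), (np.uint8(16), np.uint8(124), np.uint8(192)), (np.uint8(16), np.uint8(119), np.uint8(189)), (np.uint8(14), np.uint8(117), np.uint8(188)), (np.uint8(15), np.uint8(121), np.uint8(186)), (np.uint8(16), np.uint8(119), np.uint8(200)), (np.uint8(16), np.uint8(119), np.uint8(178)), (np.uint8(13), np.uint8(152), np.uint8(84)), (np.uint8(10), np.uint8(130), np.uint8(90))]
```

View pics/w1c.png

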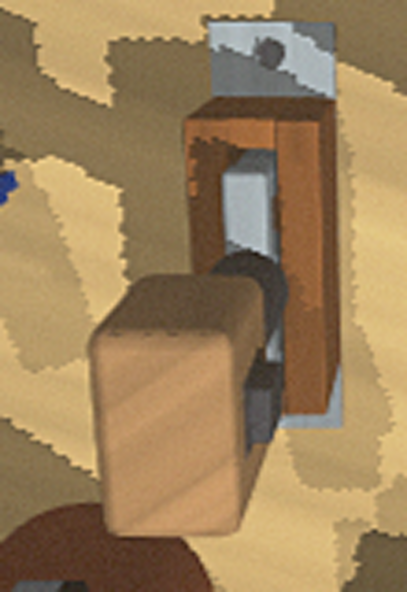

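The crop shows the button at its lower right (262,405), so fork +y is image right. The top-face corners are near (95,340), (245,336), (237,535) and (110,535).

```bash
python3 - <<'E'
from h import *
m=np.load("wm1.npy",allow_pickle=True).item()
P=lambda x,y:(190+x/3.7-.4,150+y/3.7-.4)
c=np.array([onz(m,*P(*p),168) for p in[(92,338),(248,334),(240,535),(106,535)]])
print(c.round(1),c.mean(0)); print([np.linalg.norm(c[i]-c[i-1]) for i in range(4)])
for i,j in((3,0),(2,1)):
  d=c[i]-c[j];print(np.arctan2(d[1],d[0]))
h=np.array([onz(m,*P(*p),48) for p in[(187,118),(320,121),(328,412)]]); print(h.round(1)); d=h[2]-h[1];print(np.arctan2(d[1],d[0]),np.linalg.norm(d),np.linalg.norm(h[0]-h[1]),(h[0]+h[2])/2)
b=onz(m,*P(270,52),3);print("bolt",b)
E
```

```text
[[572.2  -8.1 168. ]
 [561.9  19.3 168. ]
 [602.6  29.4 168. ]
 [611.3   4.4 168. ]] [586.98581126  11.24989497 168.        ]
[np.float64(41.03756443324245), np.float64(29.270775238060946), np.float64(41.98697006222997), np.float64(26.459945594012765)]
0.31028142070212794
0.2440089333135417
[[552.5 -20.3  48. ]
 [541.4  14.   48. ]
 [621.7  41.2  48. ]]
0.327030600834775 84.81511906909759 35.99662758355545 [587.09629083  10.47589414  48.        ]
bolt [534.78194412  -8.71039839   3.        ]
```

```bash
python3 -m creep '[[[-0.014,-0.04,0,0,0,0],[-0.028,-0.09,0,0,0,0],[-0.028,-0.113,0.02,0,0,0],[-0.028,-0.113,0.06,0,0,0],[-0.028,-0.113,0.1,0,0,0],[-0.028,-0.113,0.14,0,0,0],[-0.028,-0.113,0.18,0,0,0],[-0.028,-0.113,0.215,0,0,0],[-0.028,-0.113,0.24,0,0,0],[-0.028,-0.113,0.252,0,0,0],[-0.028,-0.113,0.252,0,0,0],[-0.028,-0.113,0.252,0,0,0]]]' 1 30
python3 - <<'E'
from h import *
im=capture("wrist");save("w2",im)
E
```

```text
t: 3.28
tool_pos: [588.4, 9.8, 126.0]
ee_rot: [-3.141, 0.001, -2.807]
wrist_force: [0.3, -0.6, 0.8]
width: 85.5
grasp_force: 0.0
```

View pics/w2.png

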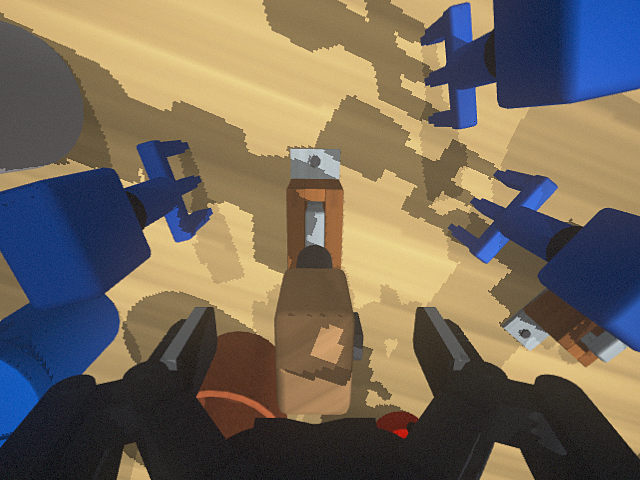

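The handle spans x 276–352, centred at 314 between the pads (213 and 416), and the button faces the right pad. I'm closing the gripper.

```bash
python3 -m creep '[[[0,0,0,0,0,0],[0,0,0,0,0,0],[0,0,0,0,0,0],[0,0,0,0,0,0],[0,0,0,0,0,0],[0,0,0,0,0,0],[0,0,0,0,0,0],[0,0,0,0,0,0],[0,0,0,0,0,0],[0,0,0,0,0,0]]]' -1 50
```

```text
t: 4.58
tool_pos: [588.2, 9.7, 125.7]
ee_rot: [-3.141, 0.001, -2.807]
wrist_force: [-0.0, -1.3, 6.2]
width: 27.4
grasp_force: 52.6
```

```bash
python3 -m creep '[[[0,0,-0.003,0,0,0],[0,0,-0.008,0,0,0],[0,0,-0.014,0,0,0],[0,0,-0.02,0,0,0],[0,0,-0.026,0,0,0],[0,0,-0.032,0,0,0],[0,0,-0.038,0,0,0],[0,0,-0.044,0,0,0],[0,0,-0.05,0,0,0],[0,0,-0.056,0,0,0],[0,0,-0.062,0,0,0],[0,0,-0.066,0,0,0],[0,0,-0.07,0,0,0],[0,0,-0.07,0,0,0]]]'
```

```text
t: 6.32
tool_pos: [587.9, 9.9, 160.6]
ee_rot: [3.142, 0.0, -2.807]
wrist_force: [0.8, -2.5, -0.2]
width: 27.2
grasp_force: 51.8
```

```bash
python3 -m creep '[[[0,0,-0.004,0,0,0],[0,0,-0.01,0,0,0],[0,0,-0.015,0,0,0],[0,0,-0.02,0,0,0],[0,0,-0.025,0,0,0],[0,0,-0.031,0,0,0],[0,0,-0.037,0,0,0],[0,0,-0.043,0,0,0],[0,0,-0.049,0,0,0],[0,0,-0.055,0,0,0],[0,0,-0.061,0,0,0],[0,0,-0.067,0,0,0],[0,0,-0.073,0,0,0],[0,0,-0.079,0,0,0],[0,0,-0.085,0,0,0],[0,0,-0.091,0,0,0],[0,0,-0.096,0,0,0],[0,0,-0.1,0,0,0],[0,0,-0.1,0,0,0],[0,0,-0.1,0,0,0]]]'
python3 - <<'E'
from h import *
im=capture("side");save("s2",cv2.resize(im[150:310,270:450],None,fx=3.6,fy=3.6,interpolation=cv2.INTER_CUBIC))
E
```

```text
t: 8.82
tool_pos: [588.0, 9.9, 210.6]
ee_rot: [-3.142, 0.0, -2.807]
wrist_force: [-0.2, -0.8, 0.4]
width: 27.8
grasp_force: 52.0
```

View pics/s2.png

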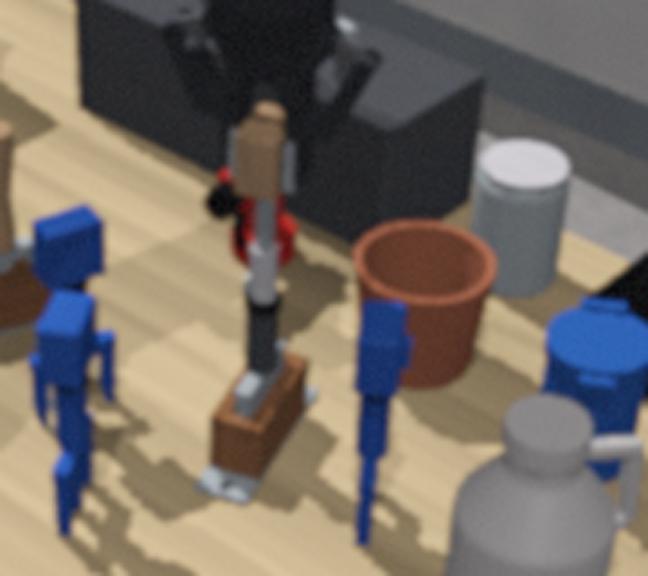

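Both tube sections show at crop (262,225) and (262,265), and the head is still seated in the holder (crossbar at 265,385). I'm drawing slowly to the second stop.

```bash
python3 -m creep '[[[0,0,-0.003,0,0,0],[0,0,-0.006,0,0,0],[0,0,-0.009,0,0,0],[0,0,-0.012,0,0,0],[0,0,-0.015,0,0,0],[0,0,-0.018,0,0,0],[0,0,-0.02,0,0,0],[0,0,-0.02,0,0,0],[0,0,-0.02,0,0,0]]]'
python3 -m creep '[[[0,0,-0.005,0,0,0],[0,0,-0.015,0,0,0],[0,0,-0.025,0,0,0],[0,0,-0.037,0,0,0],[0,0,-0.049,0,0,0],[0,0,-0.061,0,0,0],[0,0,-0.073,0,0,0],[0,0,-0.085,0,0,0],[0,0,-0.097,0,0,0],[0,0,-0.109,0,0,0],[0,0,-0.121,0,0,0],[0,0,-0.133,0,0,0],[0,0,-0.145,0,0,0],[0,0,-0.157,0,0,0],[0,0,-0.169,0,0,0],[0,0,-0.179,0,0,0],[0,0,-0.187,0,0,0],[0,0,-0.19,0,0,0],[0,0,-0.19,0,0,0],[0,0,-0.19,0,0,0]]]'
python3 - <<'E'
from h import *
im=capture("side");save("s3",cv2.resize(im[90:330,210:450],None,fx=2.4,fy=2.4,interpolation=cv2.INTER_CUBIC))
E
```

```text
t: 10.0
tool_pos: [587.8, 9.9, 220.2]
ee_rot: [3.141, -0.0, -2.807]
wrist_force: [0.7, 0.6, -6.7]
width: 27.5
grasp_force: 51.3
t: 12.5
tool_pos: [587.7, 9.9, 315.1]
ee_rot: [3.141, -0.0, -2.807]
wrist_force: [0.5, 0.7, -5.9]
width: 27.5
grasp_force: 51.3
```

View pics/s3.png

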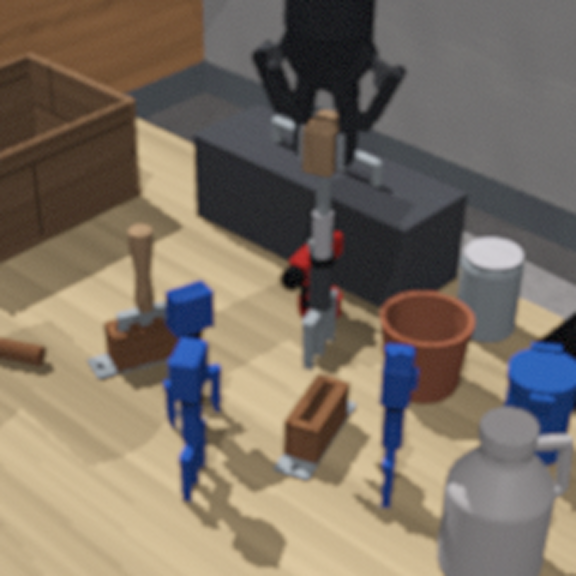

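The fork hangs upright with its tines at (315,350), well clear of the empty holder at (317,415). Both sections are out and everything else is as it was. I'll settle briefly and hand in.

```bash
python3 -m creep '[[[0,0,0,0,0,0],[0,0,0,0,0,0],[0,0,0,0,0,0],[0,0,0,0,0,0]]]'
python3 -c "
from cell import job_done
print(job_done())"
```

```text
t: 13.05
tool_pos: [587.9, 9.8, 315.3]
ee_rot: [3.142, 0.0, -2.807]
wrist_force: [-0.4, 0.6, -5.2]
width: 27.4
grasp_force: 51.3
the job is handed in; nothing more can be done
None
```

The extending fork was drawn to its second stop in the holder, then lifted upright with the tines about 50 mm above the holder rim, and I handed in at 13 s with it held still, button pressed and fully extended; nothing else was moved.

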